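# Show the set pendant to the inspection camera

### The job

The stone on the pendant has been set and must be checked before beads are hung on it: swing the cam vice's red lever fully open, then lift the pendant out and hold it in the air in front of the inspection camera with the stone's face 90 mm from the lens, centred on the lens and square to it, the wire loop up. Finish holding it there still, the stone in view of the lens and touching nothing but the gripper; leave the lever open, do not let the pendant touch the camera or fall, and leave the bead tin and the wire spool where they are.

Things in the scene. Friction and masses are not known exactly. Their poses are not given: they have to be found in the camera images.
- vice: Small grey cam-lever vice, fixed to the table: base 128 x 78 x 10 mm, with a 34 mm wide body and jaws 34 mm wide whose tops are 56 mm above the table. Origin on the table under the middle of the jaw gap; x points away from the stone side (from the fixed front jaw to the moving rear jaw), z up. The pendant stands in the gap on a ledge at height 40 mm, 16 mm deep between the jaws. The base plate reaches from x = -48 to x = +80 mm, y = -39 to +39 mm.
- lever (a joint): Swing of the vice's cam lever about an upright pin, rad: 0 = clamped (lever points along the vice's +y), 1.57 = fully open (points along the vice's +x), stop at 1.6; starts at 0 to 0.25, turns clockwise seen from above, and stays where it is left. About 2 to 3 N at the knob moves it. While clamped, the jaws press on the pendant with about 17 N. Opening draws the rear jaw back about 3 mm, after which the pendant stands loose in the gap and may lean by up to about 0.2 rad.
- lever_knob (a point): Point on the axis of the lever's upright red knob, 82 mm above the table. The knob is 14 mm in diameter and stands from 58 to 96 mm height; under it the dark lever arm (10 mm wide, top at 57.5 mm).
- lever_pivot (a point): Point on the axis of the lever's pin, 82 mm above the table, at x = 36 mm, y = 0 in the vice's frame. The knob swings about it at 60 mm radius.
- pendant: Brass pendant plate 40 mm wide (y), 56 mm high (z), 6 mm thick (x), about 70 g, standing upright in the vice; a turquoise oval stone (24 x 32 mm, long side up) stands 9 mm out of its front face, and a small wire loop on top reaches to 67 mm. Origin: middle of the plate's lower edge face; z up towards the loop; the stone's side faces -x. The straight side edges are free to be gripped 40 mm apart, above the jaws.
- stone_face (a point): Front of the stone at its middle, at x = -12, y = 0, z = 36 mm in the pendant's frame.
- lens (a point): Middle of the camera's front lens, at 215 mm height. Its x axis points backwards into the camera, so the camera looks along -x, about 0.35 rad downward; y is level, z is the upward direction of its picture. The head is a black tube 47 mm in diameter at its light ring, reaching 88 mm back from the lens; its post stands 66 mm behind the lens and is 239 mm high (the head itself reaches about 270 mm), on a white round base 97 mm across.
- focus (a point): Point in the free air in front of the camera where its picture is sharp: 90 mm straight in front of the lens, with the axes of the lens. The pendant is well presented when stone_face is here, the pendant's x axis is opposite to this x axis and its z axis is along this z axis.
- bead_tin: Round aluminium tin with red beads under a window lid, 71 mm across, 21 mm high, loose; origin at its underside. To be left alone.
- wire_spool: Spool of wire with a white top flange, 51 mm across, 47 mm high, loose; origin at its underside. To be left alone.

How it is judged:
By the outcome, as a careful person would: the job done as asked, in the order asked, and still so for the second after the job is handed in, while the arm keeps its last pose, push and grip.
It also fails if it takes over 48 s, if anything falls off the work surface, if the arm or the gripper's body presses on something with over 40 N, if the wrist force passes 120 N, or if a joint passes its speed limit or range.

### The arm

A 7-joint arm with a two-finger parallel gripper is mounted at the origin on the work surface; the furniture and walls round the work are solid. World frame = base frame: x ahead of the robot, y to its left, z up, the work surface at z = 0. Lengths are in mm, angles in rad, forces in N, time in s.
With the tool pointing down it reaches from about 400 to 875 mm from the base axis. Payload 4.4 kg.
Tool frame: the origin (TCP) lies at the very end of the fingers, on their centre line; the grasp point (between the pads) lies 19 mm behind it; z points along the fingers, y is the direction in which the jaws open and shut (so a half turn about z gives the same grasp; the last joint's range is limited). The gripper opens to 85 mm and grips with 20 to 120 N. Pads are 22 mm wide; open, the fingers measure 114 mm over their backs; the gripper's body (76 mm by 85 mm) begins 54 mm behind the grasp point. The pads swing forward as they close: fully open they stand 13 mm farther back than shut.
Start: joints at [-1.348, 0.628, 0.038, 1.517, -0.027, 0.996, -0.02], TCP at [185.097, 623.103, 231.313] pointing down, gripper open.
Joint ranges: [-3.06, 3.06], [-0.37, 2.12], [-1.25, 1.32], [0.18, 2.47], [-1.1, 4.24], [0.23, 1.98], [-2.94, 2.94]. Speed limits (rad/s): [2.57, 2.57, 3.14, 3.14, 3.14, 3.14, 3.14].

### API

Orientations are given as [roll, pitch, yaw] about the fixed x, y, z axes, in that order (R = Rz(yaw) Ry(pitch) Rx(roll)).
In Python, from cell import read_state, get_image, calibration, finish_job gives the robot as it stands. The module is installed in compiled form; this text tells all that it offers.
- The arm moves only by the tool apply_moves, never from a script. Its argument "increments" is a list of rows, each an object of numbers: "tx", "ty", "tz": the shift along the world's x, y, z in m; "rx", "ry", "rz": the turn, a rotation vector about the world's x, y, z in units of 5 degrees (1.0 is 5 degrees); "claw": the finger opening in m, from 0 to 0.0854. In form: [{"tx": .., "ty": .., "tz": .., "rx": .., "ry": .., "rz": .., "claw": ..}, ...]. A call has 1 to 12 rows; each row is the pose to reach, as a shift and turn from the pose commanded when the call began; what a row does not reach only later rows make up. A row lasts 1/10 s, in which the tool goes at most 50 mm and 8.59 degrees, less where a joint would pass 70% of its speed; a pose out of reach is approached as far as the arm can. A call with a gripper value outside its range is refused whole. The fingers move at their own pace and stop on an object; the grip force is fixed at half the most. Time passes only in rows, so rows that repeat a pose let the fingers close. It gives the time, the measured TCP pose, the force and the opening at its end, in the units of the state.
- read_state(): the state, without advancing time (a new reading comes with each control period).
- get_image(name): name is "scene" or "top" or "wrist"; returns the picture (384x512x3 uint8, red, green, blue); there is no depth.
- calibration(name): a dict with "camera_matrix" (3x3 intrinsics, pixels), "origin" and "attitude" of the camera in the world. Camera axes: x right, y up, looking along -z (the intrinsics and any distortion apply to the point x, -y, -z); pixel columns grow to the right and rows downward; lengths in mm; the calibration is good to about 2 mm. A picture is of the moment at which its call begins: read the wrist's pose just before it. calibration takes no time and is no camera call; for the wrist camera it gives the pose at the moment of the call.
- finish_job(): hands the job in, once; it reports no verdict.
The state is a dict: "clock": time; "qpos": joint angles; "qd": joint speeds; "tau": joint torques, N m; "eef_pos": TCP position; "tool_rot": TCP orientation; "force": force on the tool from outside, world axes, zero at the start; "torque": the same for the moment, N m; "width": finger opening in mm.
Only numpy, scipy, OpenCV 4.12 (cv2) and the standard library are available. Lean on these libraries where they do the work, as an engineer would, in place of code of your own. Each camera call takes 0.05 s, during which the arm holds its last target. There are 200 camera calls.

## Working session

There is one attempt and no reset: what is moved stays moved. The work goes in short steps, Python scripts to look and compute and a tool call to move; the robot and the scene stay as the last step left them, time stands still between calls to the robot, and variables do not carry over. Pictures are saved under pics/ and viewed, about 8 in all and at most 12, crops included, and the job is handed in when it is done.

Besides the shell and the picture viewer there is one more tool, called after "Request:" by a JSON object that holds its "api" and its "payload". apply_moves: Moves the arm, as the interface text tells. Its arguments: {"type":"object","properties":{"increments":{"type":"array"}},"required":["increments"]}

```bash
mkdir -p pics
cat > h.py <<'E'
import numpy as np,cv2
from cell import *
def save(n,f):
    c=calibration(n); im=get_image(n); cv2.imwrite(f'pics/{f}.png',im[:,:,::-1]); np.savez(f'pics/{f}.npz',im=im,K=c['camera_matrix'],o=c['origin'],a=np.array(c['attitude'])); return im,c
E
python3 - <<'E'
from h import *
s=read_state(); print(s)
a=[save(n,n+'0') for n in('scene','top','wrist')]
for x in a: print(x[1])
cv2.imwrite('pics/st.png',np.hstack([a[0][0],a[1][0]])[:,:,::-1])
E
```

```text
{'clock': 0.0, 'qpos': array([-1.34782147,  0.62937195,  0.0384402 ,  1.5183772 , -0.02700972,
        0.99628098, -0.02001941]), 'qd': array([ 3.19643123e-04,  4.45785110e-04, -2.73635882e-04, -5.68268168e-04,
       -6.74311758e-05, -3.08985517e-04, -3.86388449e-04]), 'tau': array([-5.57457024e-04, -5.63373113e+01,  1.22581277e+00, -1.93436712e+01,
        1.07952111e-02,  1.02680898e-02, -4.01196175e-06]), 'eef_pos': array([184.8959416 , 622.49374833, 230.36937447]), 'tool_rot': array([-3.13967318e+00,  1.76839641e-05,  2.85279433e+00]), 'force': array([-1.18064813,  0.14037241, -0.06925078]), 'torque': array([ 0.0245331 , -0.00750473, -0.02833285]), 'width': 85.58218928800422}
{'camera_matrix': array([[491.266872  ,   0.        , 257.18143639],
       [  0.        , 491.266872  , 190.01082655],
       [  0.        ,   0.        ,   1.        ]]), 'origin': array([-486.18747234, -635.70232068,  861.63706064]), 'attitude': array([ 1.00047147, -0.01606834, -0.94592913])}
{'camera_matrix': array([[387.59769728,   0.        , 258.53819851],
       [  0.        , 387.59769728, 195.33806812],
       [  0.        ,   0.        ,   1.        ]]), 'origin': array([336.0591744 ,   3.72570962, 977.2503412 ]), 'attitude': array([ 0.09085067,  0.00940167, -1.55581297])}
{'camera_matrix': array([[326.72410338,   0.        , 251.06115325],
       [  0.        , 326.72410338, 185.98450519],
       [  0.        ,   0.        ,   1.        ]]), 'origin': array([113.8315823 , 642.62936992, 373.57097434]), 'attitude': array([-0.29836448,  0.00214449,  1.28136425])}
```

View pics/scene0.png

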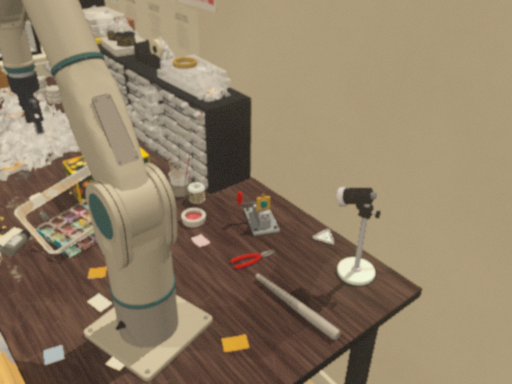

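View pics/top0.png

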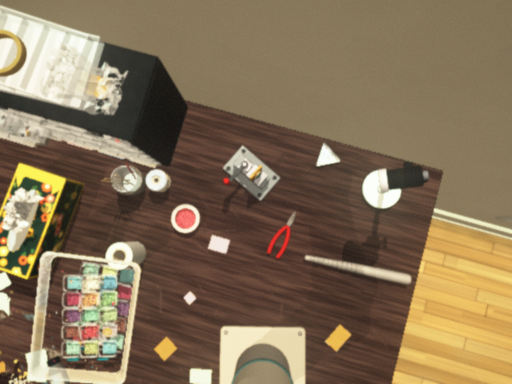

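Run:
```python
from h import *
t=cv2.imread('pics/top0.png');s=cv2.imread('pics/scene0.png')
f=lambda im,x,y,w,h,z:cv2.resize(im[y:y+h,x:x+w],None,fx=z,fy=z,interpolation=cv2.INTER_CUBIC)
A=f(t,215,138,75,75,5.3333);B=f(s,230,180,75,75,5.3333);C=f(t,355,150,80,40,5);D=f(s,325,175,80,40,5)
A=cv2.resize(A,(400,400));B=cv2.resize(B,(400,400))
cv2.imwrite('pics/crop.png',np.vstack([np.hstack([A,B]),np.hstack([C,D])]))
```

```text
(no output)
```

View pics/crop.png

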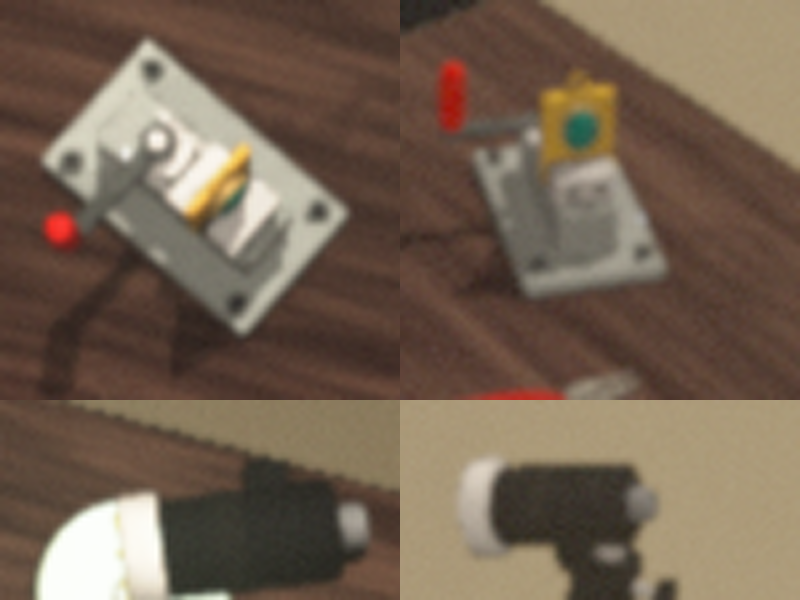

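```bash
cat >> h.py <<'E'
from scipy.spatial.transform import Rotation as R
def cam(f):
    d=np.load(f'pics/{f}.npz'); return d
def ray(d,p):
    K=d['K']; v=np.array([(p[0]-K[0,2])/K[0,0],-(p[1]-K[1,2])/K[1,1],-1]); v=R.from_euler('xyz',d['a']).apply(v); return d['o'],v/np.linalg.norm(v)
def plane(d,p,z):
    o,v=ray(d,p); return o+v*(z-o[2])/v[2]
def tri(d1,p1,d2,p2):
    o1,v1=ray(d1,p1);o2,v2=ray(d2,p2)
    A=np.stack([v1,-v2],1); t=np.linalg.lstsq(A,o2-o1,rcond=None)[0]
    a=o1+t[0]*v1;b=o2+t[1]*v2; return (a+b)/2,np.linalg.norm(a-b)
def proj(d,X):
    v=R.from_euler('xyz',d['a']).inv().apply(np.array(X)-d['o']); K=d['K']
    return np.array([K[0,2]+K[0,0]*v[0]/-v[2],K[1,2]-K[1,1]*v[1]/-v[2]])
E
python3 - <<'E'
from h import *
np.set_printoptions(precision=1,suppress=True)
t=cam('top0');s=cam('scene0')
c=lambda x,y,ox=215,oy=138,z=5.3333:(ox+(x+.5)/z-.5,oy+(y+.5)/z-.5)
cs=[plane(t,c(*p),10) for p in[(148,40),(45,160),(240,335),(350,210)]]
print(np.array(cs)); 
e=lambda i,j:np.linalg.norm(cs[i]-cs[j]); print(e(0,1),e(1,2),e(2,3),e(3,0))
x=(cs[0]+cs[1]-cs[2]-cs[3])[:2]; x/=np.linalg.norm(x); m=np.mean(cs,0)[:2]; print('yaw',np.arctan2(x[1],x[0]),'origin',m-16*x)
# y edge dir
k=plane(t,c(60,230),96);print('knob',k, tri(t,c(60,230),s,c(453,97-0,230-400/5.3333,180)))
piv=m-16*x+36*x;y=np.array([-x[1],x[0]]);d=k[:2]-piv;print('piv',piv,'r',np.linalg.norm(d),'ang',np.arctan2(d@x,d@y))
# camera
top=lambda x,y:(355+(x+.5)/5-.5,150+(y-400+.5)/5-.5)
sc=lambda x,y:(325+(x-400+.5)/5-.5,175+(y-400+.5)/5-.5)
print('ring',tri(t,top(145,544),s,sc(486,506)))
print('rear',tri(t,top(352,526),s,sc(642,502)))
im=t['im'].astype(int); M=((im.min(2)>190)).astype(np.uint8); M[:, :350]=0;M[:,410:]=0;M[:160]=0;M[215:]=0
cn=max(cv2.findContours(M,0,2)[0],key=cv2.contourArea); print(cv2.boundingRect(cn))
im=s['im'].astype(int); M=((im.min(2)>190)).astype(np.uint8); M[:250]=0;M[:,:325]=0
cn=max(cv2.findContours(M,0,2)[0],key=cv2.contourArea); el=cv2.fitEllipse(cn);print(el,[plane(s,el[0],z) for z in(0,8)])
E
```

```text
[[551.4  57.1  10. ]
 [493.1 104.8  10. ]
 [411.3  11.3  10. ]
 [471.2 -39.7  10. ]]
75.35183615416989 124.22119023119618 78.6466475767733 125.75882641193482
yaw 0.8657358298496802 origin [471.4  21.2]
knob [448.8  88.7  96. ] (array([452.3,  90. ,  73.6]), np.float64(2.140886914472129))
piv [494.7  48.6] r 60.931820778164514 ang 0.012206284564219048
ring (array([ 441.3, -233. ,  215.4]), np.float64(3.8362173394598766))
rear (array([ 446.8, -305. ,  242.8]), np.float64(0.5621665210584186))
(363, 169, 38, 39)
((362.1662902832031, 272.93682861328125), (19.041702270507812, 26.565147399902344), 44.42911911010742) [array([ 453.8, -309.4,    0. ]), array([ 445.1, -312.5,    8. ])]
```

Request:
{"api": "apply_moves", "payload": {"increments": [{"tx": 0.13, "ty": -0.265, "tz": 0.0, "rz": -2.4}, {"tx": 0.265, "ty": -0.533, "tz": -0.02, "rz": -4.8}, {"tx": 0.265, "ty": -0.533, "tz": -0.02, "rz": -4.8}, {"tx": 0.265, "ty": -0.533, "tz": -0.02, "rz": -4.8}, {"tx": 0.265, "ty": -0.533, "tz": -0.02, "rz": -4.8}, {"tx": 0.265, "ty": -0.533, "tz": -0.02, "rz": -4.8}, {"tx": 0.265, "ty": -0.533, "tz": -0.02, "rz": -4.8}, {"tx": 0.265, "ty": -0.533, "tz": -0.02, "rz": -4.8}, {"tx": 0.265, "ty": -0.533, "tz": -0.02, "rz": -4.8}, {"tx": 0.265, "ty": -0.533, "tz": -0.02, "rz": -4.8}, {"tx": 0.265, "ty": -0.533, "tz": -0.02, "rz": -4.8}, {"tx": 0.265, "ty": -0.533, "tz": -0.02, "rz": -4.8}]}}

```text
$.increments[0]: bad value
```

Request:
{"api": "apply_moves", "payload": {"increments": [{"tx": 0.13, "ty": -0.265, "tz": 0, "rx": 0, "ry": 0, "rz": -2.4, "claw": 0.085}, {"tx": 0.265, "ty": -0.533, "tz": -0.02, "rx": 0, "ry": 0, "rz": -4.8, "claw": 0.085}, {"tx": 0.265, "ty": -0.533, "tz": -0.02, "rx": 0, "ry": 0, "rz": -4.8, "claw": 0.085}, {"tx": 0.265, "ty": -0.533, "tz": -0.02, "rx": 0, "ry": 0, "rz": -4.8, "claw": 0.085}, {"tx": 0.265, "ty": -0.533, "tz": -0.02, "rx": 0, "ry": 0, "rz": -4.8, "claw": 0.085}, {"tx": 0.265, "ty": -0.533, "tz": -0.02, "rx": 0, "ry": 0, "rz": -4.8, "claw": 0.085}, {"tx": 0.265, "ty": -0.533, "tz": -0.02, "rx": 0, "ry": 0, "rz": -4.8, "claw": 0.05}, {"tx": 0.265, "ty": -0.533, "tz": -0.02, "rx": 0, "ry": 0, "rz": -4.8, "claw": 0.05}, {"tx": 0.265, "ty": -0.533, "tz": -0.02, "rx": 0, "ry": 0, "rz": -4.8, "claw": 0.05}, {"tx": 0.265, "ty": -0.533, "tz": -0.02, "rx": 0, "ry": 0, "rz": -4.8, "claw": 0.05}, {"tx": 0.265, "ty": -0.533, "tz": -0.02, "rx": 0, "ry": 0, "rz": -4.8, "claw": 0.05}, {"tx": 0.265, "ty": -0.533, "tz": -0.02, "rx": 0, "ry": 0, "rz": -4.8, "claw": 0.05}]}}

```text
clock: 1.35
eef_pos: [450.8, 87.8, 211.3]
tool_rot: [3.142, 0.0, 2.433]
force: [1.4, -0.1, 0.6]
width: 49.7
```

Run:
```python
from h import *
print(read_state()['qpos'],read_state()['eef_pos']);im,c=save('wrist','w1');print(c['origin'],c['attitude'])
```

```text
[-0.3942079   0.39492261  0.19137869  2.05629738 -0.11363738  0.69984688
  0.73213887] [450.75860896  87.76395391 211.29854613]
[394.52059619 135.09258549 354.38295513] [-2.98806224e-01  3.63640197e-04  8.61708211e-01]
```

View pics/w1.png

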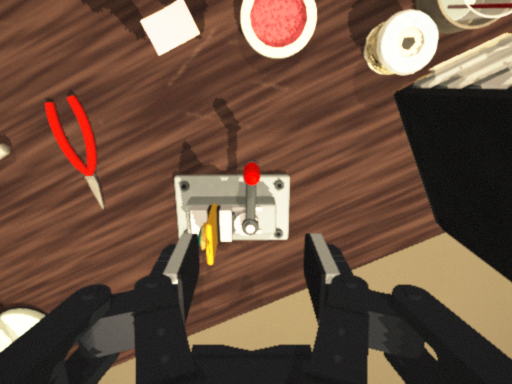

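Run:
```python
from h import *
np.set_printoptions(precision=1,suppress=True)
w=cam('w1');im=w['im'].astype(int)
t=cam('top0')
r,g,b=im[...,0],im[...,1],im[...,2]
M=((r>130)&(g<70)&(b<70)).astype(np.uint8);M[:150]=0;M[195:]=0;M[:,:220]=0;M[:,280:]=0
ys,xs=np.nonzero(M);print('red',xs.min(),xs.max(),ys.min(),ys.max())
# base plate: grey bright, low saturation
M=((im.min(2)>110)&(im.max(2)-im.min(2)<30)).astype(np.uint8);M[:165]=0;M[250:]=0;M[:,:165]=0;M[:,300:]=0
M=cv2.morphologyEx(M,cv2.MORPH_OPEN,np.ones((3,3)))
cn=max(cv2.findContours(M,0,2)[0],key=cv2.contourArea);hull=cv2.convexHull(cn);box=cv2.boxPoints(cv2.minAreaRect(hull));print(box)
P=np.array([plane(w,p,10) for p in box]);print(P,[np.linalg.norm(P[i]-P[i-1]) for i in range(4)])
print('knob top', plane(w,((xs.min()+xs.max())/2,ys.min()+5),96),plane(w,((xs.min()+xs.max())/2,(ys.min()+ys.max())/2),77))
# top-view refined plate
im=t['im'].astype(int)
M=((im.min(2)>95)&(im.max(2)-im.min(2)<40)).astype(np.uint8);M[:140]=0;M[205:]=0;M[:,:215]=0;M[:,290:]=0
M=cv2.morphologyEx(M,cv2.MORPH_OPEN,np.ones((2,2)))
cn=max(cv2.findContours(M,0,2)[0],key=cv2.contourArea);rc=cv2.minAreaRect(cn);Q=np.array([plane(t,p,10) for p in cv2.boxPoints(rc)]);print('top',Q,[np.linalg.norm(Q[i]-Q[i-1]) for i in range(4)],Q.mean(0))
# proj checks from first estimate
x=np.array([np.cos(.866),np.sin(.866)]);o=np.array([471.4,21.2]);y=np.array([-x[1],x[0]])
for X in[o+36*x]:print('pivot proj',proj(w,[*X,62]))
for a,b in((80,39),(80,-39),(-48,-39),(-48,39)):print(proj(w,[*(o+a*x+b*y),10]))
```

```text
red 243 259 162 184
[[264. 178.]
 [288. 178.]
 [288. 238.]
 [264. 238.]]
[[477.2  82.6  10. ]
 [494.3 102.6  10. ]
 [550.7  57.3  10. ]
 [532.6  36.2  10. ]] [np.float64(72.27389289744742), np.float64(26.270804417047618), np.float64(72.30670875497444), np.float64(27.833396334408434)]
knob top [442.6  93.7  96. ] [450.2  87.1  77. ]
top [[490.8 105.5  10. ]
 [551.4  56.   10. ]
 [468.1 -42.7  10. ]
 [408.4   6.9  10. ]] [np.float64(128.54674115339762), np.float64(78.2685201652201), np.float64(129.20220850058416), np.float64(77.5790706850316)] [479.7  31.4  10. ]
pivot proj [250.8 227.5]
[291.  174.7]
[288.9 239.5]
[178.7 240. ]
[173.7 175.2]
```

Request:
{"api": "apply_moves", "payload": {"increments": [{"tx": -0.001, "ty": -0.002, "tz": -0.05, "rx": 0, "ry": 0, "rz": 0, "claw": 0.05}, {"tx": -0.001, "ty": -0.002, "tz": -0.09, "rx": 0, "ry": 0, "rz": 0, "claw": 0.05}, {"tx": -0.001, "ty": -0.002, "tz": -0.12, "rx": 0, "ry": 0, "rz": 0, "claw": 0.05}, {"tx": -0.001, "ty": -0.002, "tz": -0.147, "rx": 0, "ry": 0, "rz": 0, "claw": 0.05}, {"tx": -0.001, "ty": -0.002, "tz": -0.147, "rx": 0, "ry": 0, "rz": 0, "claw": 0.05}, {"tx": -0.001, "ty": -0.002, "tz": -0.147, "rx": 0, "ry": 0, "rz": 0, "claw": 0.026}, {"tx": -0.001, "ty": -0.002, "tz": -0.147, "rx": 0, "ry": 0, "rz": 0, "claw": 0.026}, {"tx": -0.001, "ty": -0.002, "tz": -0.147, "rx": 0, "ry": 0, "rz": 0, "claw": 0.026}]}}

```text
clock: 2.2
eef_pos: [450.1, 88.4, 65.7]
tool_rot: [3.139, 0.002, 2.434]
force: [0.3, 0.3, 0.3]
width: 26.0
```

Run:
```python
from h import *
p=np.array([493.3,47.5]);x=np.array([.646,.763]);y=np.array([-.763,.646])
c=read_state()['eef_pos'];print(c)
for a in list(np.arange(.15,1.66,.15))+[1.66]:
    q=p+60*(np.cos(a)*y+np.sin(a)*x);print(round(a,2),np.round((q-c[:2])/1000,4),'rz',round(-np.degrees(a)/5,2))
```

```text
[450.106208    88.44905783  65.70379399]
0.15 [0.0037 0.0042] rz -1.72
0.3 [0.0109 0.0096] rz -3.44
0.45 [0.0188 0.0139] rz -5.16
0.6 [0.0273 0.0169] rz -6.88
0.75 [0.0361 0.0186] rz -8.59
0.9 [0.0451 0.019 ] rz -10.31
1.05 [0.054 0.018] rz -12.03
1.2 [0.0627 0.0158] rz -13.75
1.35 [0.071  0.0122] rz -15.47
1.5 [0.0786 0.0075] rz -17.19
1.65 [0.0855 0.0016] rz -18.91
1.66 [0.0859 0.0012] rz -19.02
```

Request:
{"api": "apply_moves", "payload": {"increments": [{"tx": 0.0045, "ty": 0.0045, "tz": 0, "rx": 0, "ry": 0, "rz": -1.7, "claw": 0.026}, {"tx": 0.0115, "ty": 0.0098, "tz": 0, "rx": 0, "ry": 0, "rz": -3.4, "claw": 0.026}, {"tx": 0.0195, "ty": 0.014, "tz": 0, "rx": 0, "ry": 0, "rz": -5.1, "claw": 0.026}, {"tx": 0.028, "ty": 0.017, "tz": 0, "rx": 0, "ry": 0, "rz": -6.8, "claw": 0.026}, {"tx": 0.037, "ty": 0.019, "tz": 0, "rx": 0, "ry": 0, "rz": -8.5, "claw": 0.026}, {"tx": 0.046, "ty": 0.0194, "tz": 0, "rx": 0, "ry": 0, "rz": -10.2, "claw": 0.026}, {"tx": 0.055, "ty": 0.0184, "tz": 0, "rx": 0, "ry": 0, "rz": -11.9, "claw": 0.026}, {"tx": 0.0637, "ty": 0.0162, "tz": 0, "rx": 0, "ry": 0, "rz": -13.6, "claw": 0.026}, {"tx": 0.072, "ty": 0.0126, "tz": 0, "rx": 0, "ry": 0, "rz": -15.3, "claw": 0.026}, {"tx": 0.0796, "ty": 0.0079, "tz": 0, "rx": 0, "ry": 0, "rz": -17, "claw": 0.026}, {"tx": 0.0865, "ty": 0.002, "tz": 0, "rx": 0, "ry": 0, "rz": -18, "claw": 0.026}, {"tx": 0.0869, "ty": 0.0016, "tz": 0, "rx": 0, "ry": 0, "rz": -18, "claw": 0.026}]}}

```text
clock: 3.4
eef_pos: [536.8, 90.9, 65.2]
tool_rot: [3.142, -0.002, 0.864]
force: [0.1, 1.4, 0.5]
width: 26.1
```

Request:
{"api": "apply_moves", "payload": {"increments": [{"tx": 0.0015, "ty": -0.0013, "tz": 0, "rx": 0, "ry": 0, "rz": 0, "claw": 0.026}, {"tx": 0.003, "ty": -0.0026, "tz": 0, "rx": 0, "ry": 0, "rz": 0, "claw": 0.026}, {"tx": 0.003, "ty": -0.0026, "tz": 0, "rx": 0, "ry": 0, "rz": 0, "claw": 0.026}, {"tx": 0.003, "ty": -0.0026, "tz": 0, "rx": 0, "ry": 0, "rz": 0, "claw": 0.026}]}}

```text
clock: 3.8
eef_pos: [538.0, 88.9, 64.6]
tool_rot: [-3.138, -0.001, 0.865]
force: [-1.9, 5.5, 3.5]
width: 26.1
```

Request:
{"api": "apply_moves", "payload": {"increments": [{"tx": -0.004, "ty": 0.004, "tz": 0, "rx": 0, "ry": 0, "rz": 0, "claw": 0.03}, {"tx": -0.004, "ty": 0.004, "tz": 0, "rx": 0, "ry": 0, "rz": 0, "claw": 0.03}, {"tx": -0.004, "ty": 0.004, "tz": 0.04, "rx": 0, "ry": 0, "rz": 0, "claw": 0.03}, {"tx": -0.004, "ty": 0.004, "tz": 0.08, "rx": 0, "ry": 0, "rz": 0, "claw": 0.06}, {"tx": -0.004, "ty": 0.004, "tz": 0.126, "rx": 0, "ry": 0, "rz": 0, "claw": 0.07}, {"tx": -0.04, "ty": -0.03, "tz": 0.126, "rx": 0, "ry": 0, "rz": 0, "claw": 0.07}, {"tx": -0.069, "ty": -0.067, "tz": 0.126, "rx": 0, "ry": 0, "rz": 0, "claw": 0.07}, {"tx": -0.069, "ty": -0.067, "tz": 0.126, "rx": 0, "ry": 0, "rz": 0, "claw": 0.07}, {"tx": -0.069, "ty": -0.067, "tz": 0.126, "rx": 0, "ry": 0, "rz": 0, "claw": 0.07}]}}

```text
clock: 4.7
eef_pos: [469.8, 19.0, 190.8]
tool_rot: [3.141, -0.001, 0.86]
force: [0.5, 0.9, 0.1]
width: 69.9
```

Run:
```python
from h import *
print(read_state()['eef_pos']);im,c=save('wrist','w2')
a,_=save('scene','scene2');b,_=save('top','top2')
A=cv2.resize(a[175:250,225:300],(384,384),interpolation=cv2.INTER_CUBIC)
B=cv2.resize(b[138:213,215:290],(384,384),interpolation=cv2.INTER_CUBIC)
cv2.imwrite('pics/c2.png',cv2.resize(np.hstack([im,A]),None,fx=.89,fy=.89)[:,:,::-1])
```

```text
[469.84587674  18.98485934 190.79454487]
```

View pics/c2.png

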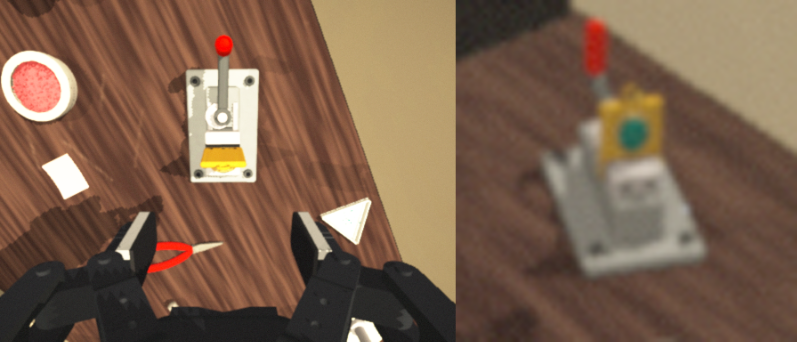

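Run:
```python
from h import *
w=cam('w2');im=w['im']
c=im[140:215,205:300][:,:,::-1];cv2.imwrite('pics/c3.png',cv2.resize(c,None,fx=8,fy=7.9,interpolation=cv2.INTER_CUBIC))
```

```text
(no output)
```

View pics/c3.png

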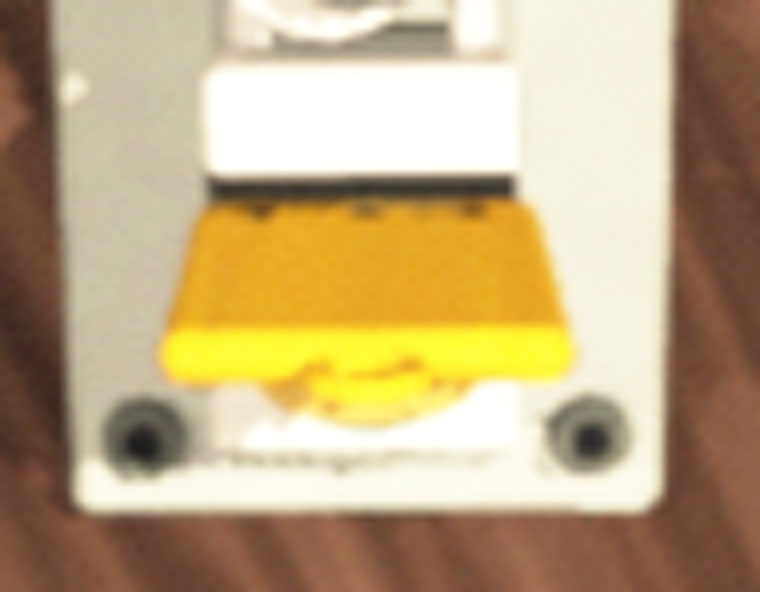

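Run:
```python
from h import *
np.set_printoptions(precision=1,suppress=True)
w=cam('w2');q=lambda x,y:(205+(x+.5)/8-.5,140+(y+.5)/7.9-.5)
o=np.array([470,20]);x=np.array([.646,.763]);y=np.array([-.763,.646])
def v(p,z):
    P=plane(w,q(*p),z);d=P[:2]-o;return P,np.array([d@x,d@y])
for n,p,z in [('topback L',(160,327),96),('topback R',(575,327),96),('topfront L',(160,382),96),('topfront R',(575,382),96),('rearjaw L',(205,178),56),('rearjaw R',(518,178),56),('base -48 L',(80,510),10),('base -48 R',(662,510),10),('back at jaw',(370,200),56)]: print(n,*v(p,z))
```

```text
topback L [459.2  35.   96. ] [ 4.4 17.9]
topback R [489.    9.3  96. ] [  4.1 -21.4]
topfront L [455.5  30.8  96. ] [-1.1 18.1]
topfront R [485.5   5.   96. ] [ -1.4 -21.5]
rearjaw L [464.3  37.8  56. ] [ 9.9 15.9]
rearjaw R [490.1  15.6  56. ] [  9.6 -18.1]
base -48 L [412.4   8.7  10. ] [-45.8  36.7]
base -48 R [470.5 -41.4  10. ] [-46.5 -40.1]
back at jaw [476.2  24.2  56. ] [ 7.2 -2. ]
```

Request:
{"api": "apply_moves", "payload": {"increments": [{"tx": 0.003, "ty": 0.0015, "tz": -0.045, "rx": 0, "ry": 0, "rz": 0, "claw": 0.065}, {"tx": 0.003, "ty": 0.0015, "tz": -0.085, "rx": 0, "ry": 0, "rz": 0, "claw": 0.065}, {"tx": 0.003, "ty": 0.0015, "tz": -0.115, "rx": 0, "ry": 0, "rz": 0, "claw": 0.065}, {"tx": 0.003, "ty": 0.0015, "tz": -0.132, "rx": 0, "ry": 0, "rz": 0, "claw": 0.065}, {"tx": 0.003, "ty": 0.0015, "tz": -0.132, "rx": 0, "ry": 0, "rz": 0, "claw": 0.065}, {"tx": 0.003, "ty": 0.0015, "tz": -0.132, "rx": 0, "ry": 0, "rz": 0, "claw": 0.045}, {"tx": 0.003, "ty": 0.0015, "tz": -0.132, "rx": 0, "ry": 0, "rz": 0, "claw": 0.045}, {"tx": 0.003, "ty": 0.0015, "tz": -0.132, "rx": 0, "ry": 0, "rz": 0, "claw": 0.03}, {"tx": 0.003, "ty": 0.0015, "tz": -0.132, "rx": 0, "ry": 0, "rz": 0, "claw": 0.03}, {"tx": 0.003, "ty": 0.0015, "tz": -0.132, "rx": 0, "ry": 0, "rz": 0, "claw": 0.03}, {"tx": 0.003, "ty": 0.0015, "tz": -0.132, "rx": 0, "ry": 0, "rz": 0, "claw": 0.03}]}}

```text
clock: 5.95
eef_pos: [473.9, 21.8, 59.4]
tool_rot: [3.14, -0.002, 0.863]
force: [-0.6, -0.4, 7.3]
width: 38.8
```

Run:
```python
from h import *
s=read_state();print(s['eef_pos'],s['force'],s['width']);save('wrist','w3')
```

```text
[473.92005128  21.8375962   59.40367925] [-0.62974285 -0.38705432  7.27780851] 38.78565786139272
```

Request:
{"api": "apply_moves", "payload": {"increments": [{"tx": 0, "ty": 0, "tz": 0.005, "rx": 0, "ry": 0, "rz": 0, "claw": 0.03}, {"tx": 0, "ty": 0, "tz": 0.015, "rx": 0, "ry": 0, "rz": 0, "claw": 0.03}, {"tx": 0, "ty": 0, "tz": 0.03, "rx": 0, "ry": 0, "rz": 0, "claw": 0.03}, {"tx": 0, "ty": 0, "tz": 0.05, "rx": 0, "ry": 0, "rz": 0, "claw": 0.03}, {"tx": 0, "ty": 0, "tz": 0.07, "rx": 0, "ry": 0, "rz": 0, "claw": 0.03}, {"tx": 0, "ty": 0, "tz": 0.09, "rx": 0, "ry": 0, "rz": 0, "claw": 0.03}, {"tx": 0, "ty": 0, "tz": 0.11, "rx": 0, "ry": 0, "rz": 0, "claw": 0.03}, {"tx": 0, "ty": 0, "tz": 0.12, "rx": 0, "ry": 0, "rz": 0, "claw": 0.03}, {"tx": 0, "ty": 0, "tz": 0.12, "rx": 0, "ry": 0, "rz": 0, "claw": 0.03}, {"tx": 0, "ty": 0, "tz": 0.12, "rx": 0, "ry": 0, "rz": 0, "claw": 0.03}]}}

```text
clock: 7.0
eef_pos: [472.6, 21.8, 178.0]
tool_rot: [-3.141, 0.0, 0.863]
force: [0.2, -0.4, -0.9]
width: 39.1
```

Run:
```python
from h import *
s=read_state();print(s['eef_pos'],s['tool_rot'],s['force'],s['width']);im,c=save('wrist','w4');save('scene','scene4');save('top','top4')
print(c['origin'],c['attitude'])
cv2.imwrite('pics/c4.png',cv2.resize(im[150:330,150:390],None,fx=3.3,fy=3.3,interpolation=cv2.INTER_CUBIC)[:,:,::-1])
```

```text
[472.55368903  21.81845639 178.03851297] [-3.14106710e+00  2.52482200e-04  8.63411812e-01] [ 0.20586692 -0.39285463 -0.92930637] 39.10579878969492
[522.17993738  77.31540034 321.12533884] [-2.99236422e-01  5.57772676e-04 -7.08024493e-01]
```

View pics/c4.png

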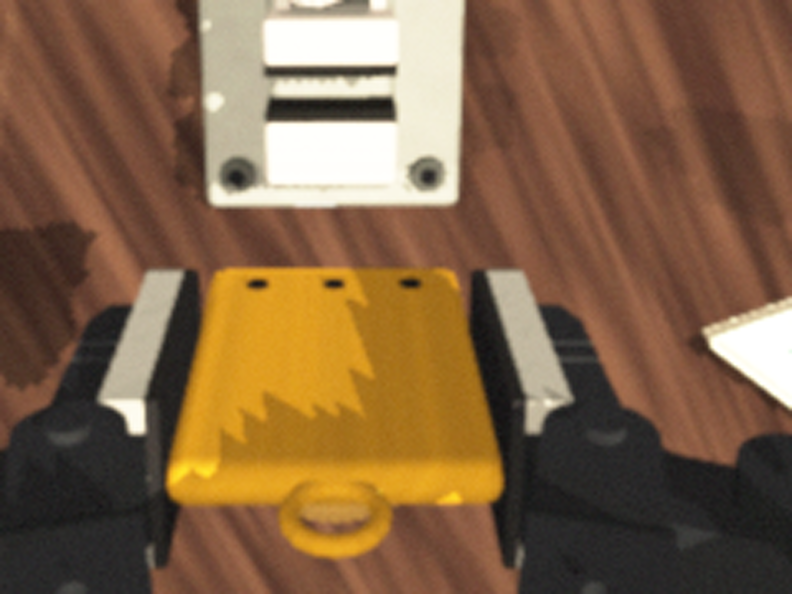

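```bash
cat > pend.py <<'E'
from h import *
def pose(f,pix,obj,offs=(150,150),z=3.3):
    w=cam(f);pix=np.array([[offs[0]+(a+.5)/z-.5,offs[1]+(b+.5)/z-.5] for a,b in pix])
    ok,rv,tv=cv2.solvePnP(np.array(obj,float),pix,w['K'],None)
    pr=cv2.projectPoints(np.array(obj,float),rv,tv,w['K'],None)[0][:,0]
    print('resid px',np.round(pr-pix,1).tolist())
    C=R.from_euler('xyz',w['a'])*R.from_euler('x',np.pi)
    return C*R.from_rotvec(rv[:,0]), C.apply(tv[:,0])+w['o']
E
python3 - <<'E'
from pend import *
np.set_printoptions(precision=3,suppress=True)
pix=[(214,268),(456,268),(171,462),(499,462),(333,557)]
obj=[(3,20,0),(3,-20,0),(3,20,56),(3,-20,56),(0,0,67)]
s=read_state();T=R.from_euler('xyz',s['tool_rot'])
for n in(4,5):
    Q,p=pose('w4',pix[:n],obj[:n]);print(Q.as_matrix(),p)
    print('pend in tool',T.inv().apply(p-s['eef_pos']));print((T.inv()*Q).as_matrix())
    print('lean', Q.as_euler('ZYX'))
E
```

```text
resid px [[1.1, -0.0], [-1.1, -0.0], [-0.5, 0.0], [0.5, 0.0]]
[[ 0.65  -0.76   0.005]
 [ 0.76   0.65   0.006]
 [-0.008  0.     1.   ]] [469.301  15.602 152.991]
pend in tool [-6.506  1.643 24.537]
[[ 1.     0.     0.007]
 [ 0.    -1.    -0.001]
 [ 0.007  0.001 -1.   ]]
lean [0.863 0.008 0.   ]Traceback (most recent call last):
  File "<stdin>", line 7, in <module>
  File "pend.py", line 4, in pose
    ok,rv,tv=cv2.solvePnP(np.array(obj,float),pix,w['K'],None)
             ~~~~~~~~~~~~^^^^^^^^^^^^^^^^^^^^^^^^^^^^^^^^^^^^^
cv2.error: OpenCV(4.12.0) /io/opencv/modules/calib3d/src/calibration_base.cpp:1346: error: (-2:Unspecified error) in function 'void cv::findExtrinsicCameraParams2(const cv::Mat&, const cv::Mat&, const cv::Mat&, const cv::Mat&, cv::Mat&, cv::Mat&, int)'
> DLT algorithm needs at least 6 points for pose estimation from 3D-2D point correspondences. (expected: 'count >= 6'), where
>     'count' is 5
> must be greater than or equal to
>     '6' is 6
```

Run:
```python
from pend import *
from scipy.optimize import least_squares
np.set_printoptions(precision=3,suppress=True)
w=cam('w4');s=read_state();T=R.from_euler('xyz',[-3.141,0,.8634]);E=s['eef_pos']
q=lambda p:np.array([150+(p[0]+.5)/3.3-.5,150+(p[1]+.5)/3.3-.5])
pix=np.array([q(p) for p in[(214,268),(456,268),(171,462),(499,462),(333,557)]])
obj=np.array([(3,20,0),(3,-20,0),(3,20,56),(3,-20,56),(0,0,66.)])
def P(v):
    dx,dy,dz,l=v; Q=T*R.from_euler('x',np.pi)*R.from_euler('y',l)
    return np.array([proj(w,E+T.apply([dx,dy,dz])+Q.apply(o)) for o in obj])
for n in(4,5):
  f=lambda v:(P(v)-pix)[:n].ravel()
  r=least_squares(f,[0,0,19,0]);print('free',r.x,r.cost,np.round(f(r.x),1))
  for dz in(18,19.5,21):
    g=lambda v:f([v[0],v[1],dz,v[2]])
    r=least_squares(g,[0,0,0]);print(dz,r.x,r.cost,np.round(g(r.x),1))
# where do fingertips (TCP) project, sanity of hand-eye
print('TCP px',proj(w,E), [proj(w,E+T.apply([0,a,-19])) for a in(20,-20)])
```

```text
free [-6.539  1.614 24.529  0.008] 1.5027814826031942 [ 1.1 -0.  -1.1 -0.1 -0.5  0.1  0.5 -0. ]
18 [-3.619  1.614  0.035] 12.838917441435584 [-0.3  0.1  0.3  0.1 -3.5  0.2  3.6  0.1]
19.5 [-4.287  1.614  0.029] 8.063978254560201 [ 0.   0.1 -0.1  0.  -2.8  0.1  2.9  0.1]
21 [-4.957  1.614  0.022] 4.65577486156584 [ 0.3  0.1 -0.4  0.  -2.1  0.1  2.1  0.1]
free [-5.809  1.549 23.398 -0.006] 11.248385582983326 [ 0.7 -0.3 -1.  -0.4 -1.1  2.   0.8  2.   0.5 -3.3]
18 [-3.427  1.551  0.019] 19.439667285758745 [-0.5 -0.2  0.2 -0.2 -3.7  1.8  3.4  1.7  0.5 -2.7]
19.5 [-4.086  1.551  0.012] 15.416254753053389 [-0.1 -0.2 -0.1 -0.3 -2.9  1.9  2.6  1.8  0.5 -2.9]
21 [-4.747  1.55   0.005] 12.78796082289918 [ 0.2 -0.3 -0.5 -0.3 -2.2  1.9  1.9  1.9  0.5 -3. ]
TCP px [247.841 245.639] [array([293.741, 266.259]), array([201.118, 266.312])]
```

Request:
{"api": "apply_moves", "payload": {"increments": [{"tx": 0, "ty": -0.005, "tz": 0.02, "rx": 0, "ry": 0, "rz": 0, "claw": 0.03}, {"tx": -0.005, "ty": -0.02, "tz": 0.055, "rx": 0, "ry": 0, "rz": 0, "claw": 0.03}, {"tx": -0.012, "ty": -0.045, "tz": 0.09, "rx": 0, "ry": 0, "rz": 0, "claw": 0.03}, {"tx": -0.02, "ty": -0.075, "tz": 0.12, "rx": 0, "ry": 0, "rz": 0, "claw": 0.03}, {"tx": -0.028, "ty": -0.11, "tz": 0.145, "rx": 0, "ry": 0, "rz": 0, "claw": 0.03}, {"tx": -0.038, "ty": -0.15, "tz": 0.157, "rx": 0, "ry": 0, "rz": 0, "claw": 0.03}, {"tx": -0.048, "ty": -0.19, "tz": 0.157, "rx": 0, "ry": 0, "rz": 0, "claw": 0.03}, {"tx": -0.058, "ty": -0.225, "tz": 0.157, "rx": 0, "ry": 0, "rz": 0, "claw": 0.03}, {"tx": -0.066, "ty": -0.255, "tz": 0.157, "rx": 0, "ry": 0, "rz": 0, "claw": 0.03}, {"tx": -0.071, "ty": -0.273, "tz": 0.157, "rx": 0, "ry": 0, "rz": 0, "claw": 0.03}, {"tx": -0.073, "ty": -0.2815, "tz": 0.157, "rx": 0, "ry": 0, "rz": 0, "claw": 0.03}, {"tx": -0.073, "ty": -0.2815, "tz": 0.157, "rx": 0, "ry": 0, "rz": 0, "claw": 0.03}]}}

```text
clock: 8.35
eef_pos: [399.4, -260.6, 334.9]
tool_rot: [-3.141, 0.001, 0.861]
force: [0.4, 0.3, -1.3]
width: 39.2
```

Run:
```python
from h import *
s=read_state();print(s['qpos'],s['eef_pos'],s['tool_rot'],s['force'],s['width']);im,c=save('wrist','w5')
print(c['origin'],c['attitude'])
cv2.imwrite('pics/c5.png',cv2.resize(im,None,fx=1.56,fy=1.56,interpolation=cv2.INTER_CUBIC)[:,:,::-1])
```

```text
[-0.13833974  0.36789029  0.91667866  1.84718838 -0.32747484  1.08765862
  0.1912996 ] [ 399.42141121 -260.61866559  334.86812673] [-3.14080010e+00  5.71571921e-04  8.60722561e-01] [ 0.4192211   0.28636744 -1.30400938] 39.21951793111967
[ 449.27225679 -205.24296461  477.91481394] [-0.29960384  0.00079532 -0.71067637]
```

View pics/c5.png

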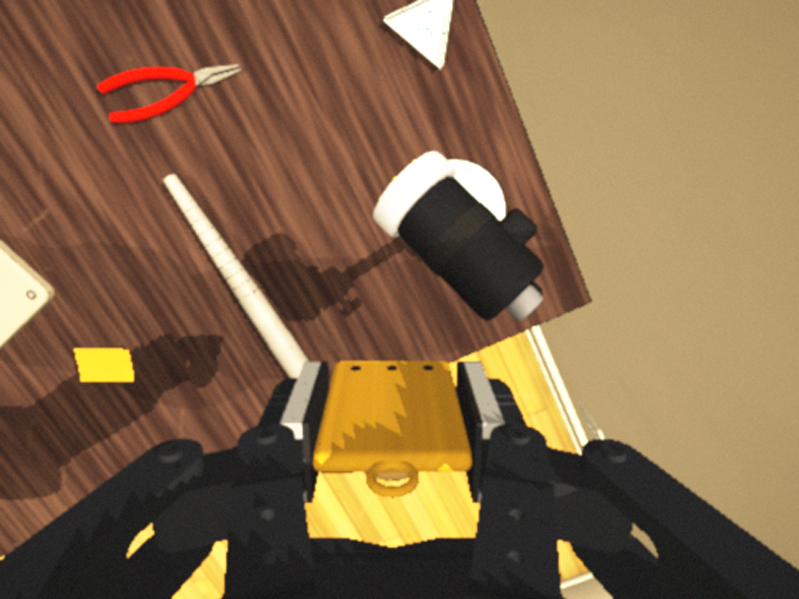

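Run:
```python
from h import *
np.set_printoptions(precision=2,suppress=True)
w=cam('w5');q=lambda p:((p[0]+.5)/1.56-.5,(p[1]+.5)/1.56-.5)
a,b=plane(w,q((375,214)),215),plane(w,q((437,152)),215);print('rim',a,b,np.linalg.norm(a-b),(a+b)/2)
def pt(p,d0=0):
    d=0
    L=(a+b)[:2]/2
    for _ in range(20):
        X=plane(w,q(p),215+d*.343); d=np.linalg.norm(X[:2]-L)/.94
    return X,d
A,da=pt((427.5,208));B,db=pt((515.5,293));C,dc=pt((527,302))
print(A,da,B,db,C,dc)
for P in(B,C):
    h=(P-A)[:2];print('yaw',np.arctan2(h[1],h[0]))
# base disc, scene and top views for lens cross-check
t=cam('top0');s=cam('scene0')
L=(a+b)/2
for yaw in(-1.50,-1.55):
    h=np.array([np.cos(yaw),np.sin(yaw),0]);xl=h*.94+np.array([0,0,.343]);print([proj(c,L+k*xl) for k in(0,88) for c in(t,s)])
```

```text
rim [ 416.43 -229.68  215.  ] [ 460.22 -226.61  215.  ] 43.89536317097012 [ 438.32 -228.15  215.  ]
[ 439.16 -244.09  220.83] 16.984689188153247 [ 446.17 -300.6   241.59] 77.53154985575814 [ 447.69 -306.95  243.96] 84.42087934759043
yaw -1.4473473796003342
yaw -1.4359214024351936
[array([380.27, 180.45]), array([340.2 , 195.62]), array([428.68, 175.93]), array([374.82, 195.47])]
[array([380.27, 180.45]), array([340.2 , 195.62]), array([428.84, 178.09]), array([374.14, 196.28])]
```

Run:
```python
from h import *
np.set_printoptions(precision=3,suppress=True)
def edges(f,p0,p1,half,thr=50):
    # p0,p1 approx axis px; find dark-tube edges along perpendicular scans
    im=cv2.GaussianBlur(cv2.cvtColor(cam(f)['im'],cv2.COLOR_RGB2GRAY),(3,3),0).astype(float)
    p0,p1=np.array(p0,float),np.array(p1,float);u=(p1-p0)/np.linalg.norm(p1-p0);n=np.array([-u[1],u[0]])
    out=[[],[]]
    for k in np.linspace(0,1,25):
        c=p0+k*(p1-p0)
        for i,sg in enumerate((1,-1)):
            r=np.arange(half*.6,half*1.4,.1);pts=c+sg*r[:,None]*n
            v=cv2.remap(im.astype(np.float32),pts[:,:1].astype(np.float32),pts[:,1:].astype(np.float32),cv2.INTER_LINEAR)[:,0]
            g=np.gradient(cv2.GaussianBlur(v[:,None],(1,9),0)[:,0]);j=np.argmax(g)
            out[i].append([*pts[j],sg*r[j],g[j]])
    return [np.array(o) for o in out]
def run(f,p0,p1,half):
    d=cam(f);E=edges(f,p0,p1,half);ns=[]
    for e in E:
        m=abs(e[:,2]-np.median(e[:,2]))<1.5;e=e[m];print(len(e),'offs',e[:,2].min(),e[:,2].max())
        rays=np.array([ray(d,p)[1] for p in e[:,:2]]);n=np.linalg.svd(rays)[2][2];ns.append(n)
    n1,n2=ns
    if n1@n2<0:n2=-n2
    u=np.cross(n1,n2);print('axis dir free',u/np.linalg.norm(u)*-np.sign(u[1]), 'angle between',np.arccos(n1@n2))
    nb=n1+n2;nb/=np.linalg.norm(nb)
    for t in(.33,.35,.37):
        # h cos yaw.. : nb.(c*cy,c*sy,s)=0
        c,s=np.cos(t),np.sin(t);ph=np.arctan2(nb[1],nb[0]);k=-nb[2]*s/(c*np.hypot(nb[0],nb[1]));ys=[ph+np.arccos(k),ph-np.arccos(k)]
        print(f,t,'yaw',[(y+np.pi)%(2*np.pi)-np.pi for y in ys])
    # x of axis at z=215,y=-229
    o=d['o'];X=[-229,215];print('axis x at y=-229,z=215:',o[0]-(nb[1]*(-229-o[1])+nb[2]*(215-o[2]))/nb[0])
z=1.56
run('w5',(435/z,215/z),(508/z,286/z),23)
run('top0',(355+180/5,150+141/5),(355+320/5,150+131/5),9)
run('scene0',(325+100/5,175+104/5),(325+150/5,175+104/5),8)
```

```text
23 offs 25.59999999999996 26.99999999999995
24 offs -27.59999999999995 -24.89999999999996
axis dir free [ 0.118 -0.911  0.395] angle between 0.15690527253594613
w5 0.33 yaw [np.float64(-1.4474562942545843), np.float64(1.6554874411200666)]
w5 0.35 yaw [np.float64(-1.4461865177787727), np.float64(1.6542176646442552)]
w5 0.37 yaw [np.float64(-1.444898028303857), np.float64(1.6529291751693398)]
axis x at y=-229,z=215: 436.8395883352807
25 offs 9.999999999999982 11.199999999999978
22 offs -11.499999999999979 -8.699999999999989
axis dir free [-0.049 -0.277  0.96 ] angle between 0.0843384405080938
top0 0.33 yaw [np.float64(1.7403405928023483), np.float64(-1.4634552286259839)]
top0 0.35 yaw [np.float64(1.7423846691004057), np.float64(-1.4654993049240408)]
top0 0.37 yaw [np.float64(1.744458956441525), np.float64(-1.4675735922651598)]
axis x at y=-229,z=215: 438.35618885585865
25 offs 7.49999999999999 7.899999999999989
25 offs -8.499999999999986 -7.099999999999992
axis dir free [-0.657 -0.504  0.56 ] angle between 0.14604222209473916
scene0 0.33 yaw [np.float64(2.8478509549954127), np.float64(-1.3510522240210454)]
scene0 0.35 yaw [np.float64(2.886676632701888), np.float64(-1.3898779017275205)]
scene0 0.37 yaw [np.float64(2.9270822520198276), np.float64(-1.4302835210454599)]
axis x at y=-229,z=215: 435.5565898815263
```

Run:
```python
from h import *
from scipy.optimize import brentq
np.set_printoptions(precision=2,suppress=True)
yaw,t=-1.452,.36
h=np.array([np.cos(yaw),np.sin(yaw),0]);u=np.array([0,0,1.]);xl=h*np.cos(t)+u*np.sin(t);zl=-h*np.sin(t)+u*np.cos(t);yl=np.cross(zl,xl)
def circ(L,r=23.5):
    a=np.linspace(0,2*np.pi,73);return [L+r*(np.cos(k)*zl+np.sin(k)*yl) for k in a]
for f in('w5','top0','scene0'):
    d=cam(f);im=cv2.cvtColor(d['im'],cv2.COLOR_RGB2HSV)
    L=np.array([437.5,-228,215.])+0
    # scan along axis in image: profile of brightness at projected points of circle-extreme silhouette
    ax=proj(d,L-30*xl),proj(d,L+100*xl)
    a=proj(d,L);e=(proj(d,L+10*xl)-a);e/=np.linalg.norm(e)
    g=cv2.cvtColor(d['im'],cv2.COLOR_RGB2GRAY).astype(np.float32)
    s=np.arange(-25,15,.25);n=np.array([-e[1],e[0]])
    pr=0
    for o in(-2,-1,0,1,2):
        P=(a+s[:,None]*e+o*n).astype(np.float32);pr=pr+cv2.remap(g,P[:,:1],P[:,1:],cv2.INTER_LINEAR)[:,0]/5
    j=np.argmax(np.gradient(pr));
    pred=min((np.dot(proj(d,X)-a,e)) for X in circ(L));mm=np.dot(proj(d,L+1*xl)-a,e)
    print(f,'front edge at',s[j],'pred',pred,'px/mm',mm,'=> lens shift back mm',(s[j]-pred)/mm)
    # rear end profile
im=cam('top0');print('post/base top centre',plane(im,(381.5,188),6))
```

```text
w5 front edge at -7.75 pred -9.076957734040821 px/mm 1.2251521343175507 => lens shift back mm 1.0830962921841372
top0 front edge at -18.0 pred -0.6705721793925102 px/mm 0.5303469862875866 => lens shift back mm -32.67564117204281
scene0 front edge at -3.5 pred -4.230561790151679 px/mm 0.3824774655283345 => lens shift back mm 1.910077994117951
post/base top centre [ 447.28 -294.54    6.  ]
```

```bash
cat > tgt.py <<'E'
from h import *
def lens(L=(437.6,-229.3,215),yaw=-1.455,t=.357):
    h=np.array([np.cos(yaw),np.sin(yaw),0]);u=np.array([0,0,1.]);xl=h*np.cos(t)+u*np.sin(t);zl=-h*np.sin(t)+u*np.cos(t);return np.array(L),xl,np.cross(zl,xl),zl
def target(off=(-3.5,.5,20),lean=.015):
    L,xl,yl,zl=lens();Q=R.from_matrix(np.stack([-xl,-yl,zl],1))
    T=Q*(R.from_euler('x',np.pi)*R.from_euler('y',lean)).inv()
    face=L-90*xl; org=face-Q.apply([-12,0,36]); return T,org-T.apply(off),face,Q
E
python3 - <<'E'
from tgt import *
np.set_printoptions(precision=2,suppress=True)
T,p,f,Q=target();T0=R.from_euler('xyz',[np.pi,0,.8634]);p0=np.array([399.8,-260,335.1])
print('tcp',p,T.as_euler('xyz'),'face',f);rv=(T*T0.inv()).as_rotvec();print('d',p-p0,'units',np.degrees(rv)/5)
E
```

```text
tcp [ 426.36 -136.99  163.29] [-3.14  0.34  1.69] face [ 427.86 -145.54  183.55]
d [  26.56  123.01 -171.81] units [-3.86  1.18  9.34]
```

Request:
{"api": "apply_moves", "payload": {"increments": [{"tx": 0.002, "ty": 0.012, "tz": 0, "rx": -0.3, "ry": 0.1, "rz": 0.7, "claw": 0.03}, {"tx": 0.005, "ty": 0.035, "tz": 0, "rx": -0.7, "ry": 0.22, "rz": 1.7, "claw": 0.03}, {"tx": 0.01, "ty": 0.065, "tz": -0.005, "rx": -1.2, "ry": 0.37, "rz": 2.9, "claw": 0.03}, {"tx": 0.015, "ty": 0.095, "tz": -0.015, "rx": -1.75, "ry": 0.53, "rz": 4.2, "claw": 0.03}, {"tx": 0.019, "ty": 0.12, "tz": -0.025, "rx": -2.3, "ry": 0.7, "rz": 5.5, "claw": 0.03}, {"tx": 0.022, "ty": 0.14, "tz": -0.035, "rx": -2.8, "ry": 0.86, "rz": 6.8, "claw": 0.03}, {"tx": 0.025, "ty": 0.152, "tz": -0.043, "rx": -3.3, "ry": 1.0, "rz": 8.0, "claw": 0.03}, {"tx": 0.026, "ty": 0.158, "tz": -0.048, "rx": -3.7, "ry": 1.13, "rz": 8.9, "claw": 0.03}, {"tx": 0.0266, "ty": 0.16, "tz": -0.05, "rx": -3.86, "ry": 1.18, "rz": 9.34, "claw": 0.03}, {"tx": 0.0266, "ty": 0.16, "tz": -0.05, "rx": -3.86, "ry": 1.18, "rz": 9.34, "claw": 0.03}]}}

```text
clock: 9.4
eef_pos: [426.4, -98.3, 284.9]
tool_rot: [-3.14, 0.342, 1.69]
force: [-0.5, -1.0, -0.9]
width: 39.2
```

Request:
{"api": "apply_moves", "payload": {"increments": [{"tx": 0, "ty": 0, "tz": -0.015, "rx": 0, "ry": 0, "rz": 0, "claw": 0.03}, {"tx": 0, "ty": 0, "tz": -0.04, "rx": 0, "ry": 0, "rz": 0, "claw": 0.03}, {"tx": 0, "ty": 0, "tz": -0.07, "rx": 0, "ry": 0, "rz": 0, "claw": 0.03}, {"tx": 0, "ty": 0, "tz": -0.1, "rx": 0, "ry": 0, "rz": 0, "claw": 0.03}, {"tx": 0, "ty": -0.006, "tz": -0.117, "rx": 0, "ry": 0, "rz": 0, "claw": 0.03}, {"tx": 0, "ty": -0.016, "tz": -0.1218, "rx": 0, "ry": 0, "rz": 0, "claw": 0.03}, {"tx": 0, "ty": -0.026, "tz": -0.1218, "rx": 0, "ry": 0, "rz": 0, "claw": 0.03}, {"tx": 0, "ty": -0.034, "tz": -0.1218, "rx": 0, "ry": 0, "rz": 0, "claw": 0.03}, {"tx": 0, "ty": -0.037, "tz": -0.1218, "rx": 0, "ry": 0, "rz": 0, "claw": 0.03}, {"tx": 0, "ty": -0.037, "tz": -0.1218, "rx": 0, "ry": 0, "rz": 0, "claw": 0.03}, {"tx": 0, "ty": -0.037, "tz": -0.1218, "rx": 0, "ry": 0, "rz": 0, "claw": 0.03}]}}

```text
clock: 10.5
eef_pos: [426.9, -136.7, 163.8]
tool_rot: [3.141, 0.342, 1.686]
force: [0.5, 1.1, -0.8]
width: 39.0
```

Run:
```python
from tgt import *
s=read_state();print(s['qpos'],s['eef_pos'],s['tool_rot'],s['force'],s['width']);im,c=save('wrist','w6');a,_=save('scene','scene6');b,_=save('top','top6')
T,p,f,Q=target();print(s['eef_pos']-p)
org=f-Q.apply([-12,0,36])
d=cam('scene6')
vis=a.copy()
A=cv2.resize(a[165:255,240:390],(800,480),interpolation=cv2.INTER_CUBIC)
cv2.imwrite('pics/c6.png',A[:,:,::-1])
for X in([-12,0,36],[-3,20,56],[-3,-20,56],[-3,20,0],[-3,-20,0],[0,0,67]):
    print(X,proj(d,org+Q.apply(X)),'crop',(proj(d,org+Q.apply(X))-[240,165])*5.333)
```

```text
[-0.48333761  0.54659737  0.67181686  2.24812368  0.01138245  0.3721486
  0.20569731] [ 426.89427442 -136.65158399  163.82396249] [3.14081681 0.34202118 1.68620235] [ 0.47456816  1.111717   -0.83348189] 38.95098456398289
[0.53510686 0.33610669 0.53165383]
[-12, 0, 36] [307.5004694  196.98037477] crop [359.98000331 170.55133865]
[-3, 20, 56] [298.92492923 193.81763286] crop [314.24664759 153.68443606]
[-3, -20, 56] [305.62402    186.39117039] crop [349.97289867 114.07911169]
[-3, 20, 0] [304.69034021 213.444121  ] crop [344.99358432 258.35249728]
[-3, -20, 0] [311.14651575 205.67908897] crop [379.42436852 216.94158147]
[0, 0, 67] [300.13510467 186.21099228] crop [320.70051321 113.11822184]
```

View pics/c6.png

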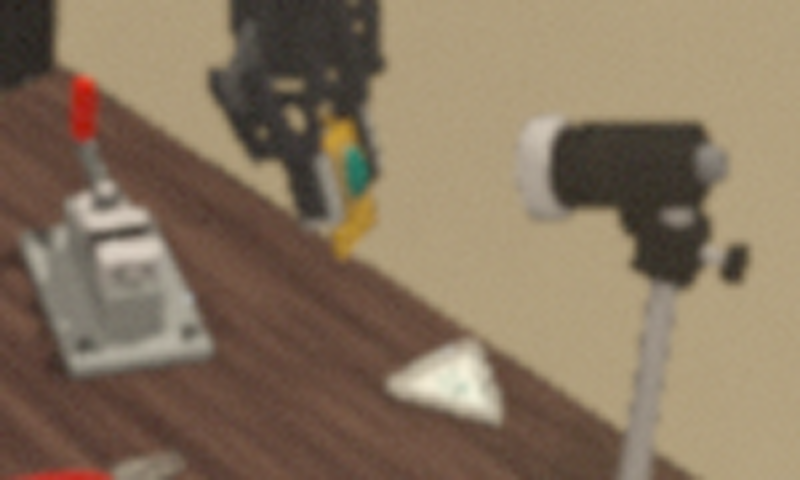

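Run:
```python
from tgt import *
np.set_printoptions(precision=2,suppress=True)
T,p,f,Q=target();L,xl,yl,zl=lens()
C={}
for n,box in(('scene6',(295,185,320,220)),('top6',(320,150,390,215))):
    d=cam(n);hs=cv2.cvtColor(d['im'],cv2.COLOR_RGB2HSV).astype(int);M=((hs[...,0]>70)&(hs[...,0]<100)&(hs[...,1]>90)&(hs[...,2]>50));K=np.zeros_like(M);K[box[1]:box[3],box[0]:box[2]]=1;M&=K
    ys,xs=np.nonzero(M);print(n,len(xs),xs.mean() if len(xs) else 0,ys.mean() if len(xs) else 0,'pred',proj(d,f+3*-xl*-1))
    C[n]=(xs.mean(),ys.mean()) if len(xs) else None
# in-hand drift w4->w6, using orange mask extents
for n in('w4','w5','w6'):
    hs=cv2.cvtColor(cam(n)['im'],cv2.COLOR_RGB2HSV).astype(int);M=((hs[...,0]>14)&(hs[...,0]<30)&(hs[...,1]>170)&(hs[...,2]>90)).astype(np.uint8);M[:215]=0;M[325:]=0;M[:,:195]=0;M[:,305:]=0
    cn=max(cv2.findContours(M,0,2)[0],key=cv2.contourArea);print(n,cv2.boundingRect(cn))
if all(C.values()):print(tri(cam('scene6'),C['scene6'],cam('top6'),C['top6']),f)
```

```text
scene6 21 306.5238095238095 196.42857142857142 pred [308.56 196.95]
top6 0 0 0 pred [336.86 186.73]
w4 (200, 231, 103, 89)
w5 (200, 230, 105, 95)
w6 (200, 232, 103, 86)
```

Request:
{"api": "apply_moves", "payload": {"increments": [{"tx": 0, "ty": 0, "tz": 0, "rx": 0, "ry": 0, "rz": 0, "claw": 0.03}, {"tx": 0, "ty": 0, "tz": 0, "rx": 0, "ry": 0, "rz": 0, "claw": 0.03}, {"tx": 0, "ty": 0, "tz": 0, "rx": 0, "ry": 0, "rz": 0, "claw": 0.03}, {"tx": 0, "ty": 0, "tz": 0, "rx": 0, "ry": 0, "rz": 0, "claw": 0.03}]}}

```text
clock: 11.05
eef_pos: [426.6, -136.8, 163.5]
tool_rot: [-3.141, 0.342, 1.687]
force: [-1.2, 0.2, -0.2]
width: 39.0
```

Run:
```python
from tgt import *
s=read_state();T,p,f,Q=target();print(s['eef_pos']-p,abs(s['qd']).max(),s['width']);print(finish_job())
```

```text
[0.2424481  0.14112444 0.21010713] 0.0015514046562988034 38.9659114177304
the job is handed in; nothing more can be done
None
```

I swung the lever fully open, to its stop at about 1.59 rad. I then gripped the pendant by its side edges, lifted it out, and am holding it about 90 mm in front of the lens with the loop up. The job is handed in at about 11 s.

**Last checks**
- **Arm:** it is still, within 0.3 mm of the target, with the grip at 39 mm.
- **Position:** in the scene view the stone and the plate's lower corner are within about 1 px (2–3 mm) of the prediction. The lever still stands open. The wrist view shows no slip in the grip beyond a few pixels.
- **Bead tin and wire spool:** I kept the arm away from both, but did not measure them again at the end.

**Checks that failed or disagreed**
- **Stone in the top view:** it was not detected, so the distance rests on the scene view and my lens estimate alone.
- **Camera yaw:** estimates ran from -1.39 to -1.50 rad; I used -1.455.
- **Camera tilt:** estimates ran from 0.36 to 0.41 rad; I used 0.357, close to the stated 0.35.
- **Pendant in the gripper:** its offset along the plate's thickness was uncertain by about 2 mm and its lean by about 0.03 rad.

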